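# Shim the rocking counting scale

### The job

The counting scale rocks because one of its feet has lost its rubber boot. With the fingertips, push the levelling wedge along the counter, thin edge first, under that bare foot until it sits snugly and carries it without jacking the scale up; then press down firmly on the pan's corner right above that foot to prove that the scale no longer rocks, and let go. Pick nothing up, do not shove the scale out of its place, and leave the other things on the counter alone.

Things in the scene. Friction and masses are not known exactly. Their poses are not given: they have to be found in the camera images.
- scale: Loose counting scale, 5-7 kg: white housing, steel pan, grey console at the end away from the bare foot. Origin: on the counter straight below the bare foot; x along its side towards the console, z up. Feet at (0,0) bare, (270,0), (0,-250), (270,-250) mm. Housing x 12..258, y -238..-12, z 24..56 mm. Console to x 315, 78 mm high. Its domed rubber boots are 44 mm across.
- scale_foot (a point): Lowest point of the bare foot: steel stud 18 mm across with a half-ball end, no boot, under the metal lug (33 mm across, 23 to 34 mm above the counter, hexagon nut on top) at the scale's corner nearest the wedge. It hangs 8 mm above the counter; the scale stands level on the other three and tips onto it when pressed there with 3 to 5 N. The scale slides at about 25 N of level push.
- scale_press (a point): Where to press, with about 10 N: point on the flat top of the pan, 70 mm above the counter, in the pan corner above the bare foot, 42 mm from the stud's axis along each of the scale's two sides. The pan covers x 14 to 210, y -238 to -12 mm of the scale's frame.
- shim: Loose black plastic wedge, 50 g, 100 mm long (x), 40 mm wide (y), flat side down; top slopes from the 18 mm thick upright heel (x=-50 mm) to a 3 mm edge (x=+50 mm). Origin: centre of underside. Lies 90 to 135 mm outward from the bare foot, thin edge roughly towards it. Slides at about 0.3 N; 8 mm thick at x=+17 mm, where it meets the stud; there the push rises, and 5 to 15 N leaves it snug, held by friction.
- tape_roll: Bystander: roll of brown tape lying flat, 100 mm across, 48 mm high, origin under its centre.
- sauce_pot: Bystander: small black lidded pot, 78 mm across, 40 mm high, origin under its centre.
- marker: Bystander: marker pen lying flat, white with black cap, 137 mm long (x), 14 mm thick, origin under its middle.
- stapler: Bystander: black desk stapler, 130 mm long (x), 34 mm wide, 55 mm high, origin under its centre.
- lunch_box: Bystander: brown card lunch box, 152 x 122 mm, 50 mm high, origin under its centre.
- cup_stack: Bystander: stack of white paper cups, 87 mm across, 140 mm high, origin under its centre.
- calculator: Bystander: grey desk calculator, 150 x 100 mm, 19 mm high, origin under its centre.
Not all that is in view belongs to the job. What is shaped like the shim but green is not meant.

How it is judged (in metres and radians):
On the way, in this order (a step that is already met when the one before it is completed fails the run):
1. the wedge is pushed under the bare foot and bears it (contact force between shim and scale above 1 N and y of scale_foot in the frame of shim between -0.018 and 0.018 m and x of scale_foot in the frame of shim between -0.02 and 0.035 m and contact force between the fingers and scale below 1 N), for 0.2 s.
2. the pan's corner above that foot is pressed down with more than 5 N and the scale stays level (contact force between the fingers and scale above 5 N and horizontal distance between the grasp point and scale_press below 0.05 m and contact force between shim and scale above 3 N and angle between scale's own z axis and vertical below 0.007 rad), for 0.2 s.
At the end, for the whole second after the job is handed in: The wedge lies still under the bare foot (stud within 18 mm of the wedge's centre line, on its slope) and carries more than 1 N of the scale, the scale is level within 0.006 rad (about 1 mm at the feet), at rest and within 15 mm of where it stood (contact force between shim and scale above 1 N and y of scale_foot in the frame of shim between -0.018 and 0.018 m and x of scale_foot in the frame of shim between -0.02 and 0.035 m and angle between scale's own z axis and vertical below 0.006 rad and distance of scale from where it was at the start of the episode below 0.015 m and linear speed of each of scale, shim below 0.01 m/s); the robot touches nothing.
It fails at once if the wedge is lifted off the counter (height (world z) of shim above 0.015 m).
It fails at once if the scale is lifted or tipped up (height (world z) of scale_foot above 0.02 m or angle between scale's own z axis and vertical above 0.08 rad).
It fails at once if the scale is shoved out of its place (distance of scale from where it was at the start of the episode above 0.025 m).
It fails at once if another thing on the counter is displaced (distance of any of tape_roll, sauce_pot, marker, stapler, lunch_box, cup_stack, calculator from where it was at the start of the episode above 0.03 m).
It also fails if it takes over 61 s, if anything falls off the work surface, if the arm or the gripper's body presses on something with over 40 N, if the wrist force passes 120 N, or if a joint passes its speed limit or range.

### The arm

A 6-joint arm with a two-finger parallel gripper is mounted at the origin on the work surface. World frame = base frame: x ahead of the robot, y to its left, z up, the work surface at z = 0. Lengths are in mm, angles in rad, forces in N, time in s.
With the tool pointing down it reaches from about 400 to 925 mm from the base axis. Payload 12.5 kg.
Tool frame: the origin (TCP) lies between the finger pads; the fingertips stand 25 mm ahead of it and the grasp point (between the pads) lies 6 mm ahead of it; z points along the fingers, y is the line along which they close (so a half turn about z gives the same grasp; the last joint's range is limited). The gripper opens to 95 mm and grips with 3 to 60 N. Pads are 20 mm wide; open, the fingers measure 119 mm over their backs; the gripper's body (75 mm by 180 mm) begins 59 mm behind the grasp point.
Start: joints at [-1.369, 0.491, 1.559, -0, 1.092, -0.106], TCP at [189.374, -595.635, 239.661] pointing down, gripper open.
Joint ranges: [-3.1, 3.1], [-0.84, 2.19], [0.05, 2.79], [-1.13, 4.28], [0.06, 2.93], [-2.69, 2.69]. Speed limits (rad/s): [2.22, 2.22, 2.79, 3.14, 3.14, 3.14].

### API

Orientations are given as [roll, pitch, yaw] about the fixed x, y, z axes, in that order (R = Rz(yaw) Ry(pitch) Rx(roll)).
In Python, from cell import state, read_camera, job_done, cut_out gives the robot as it stands. The module is installed in compiled form; this text tells all that it offers.
- The arm moves only by the tool jog_arm, never from a script. Its argument "motion" is a list of rows, each a list of 2 entries, a list of its own where there are three numbers: the shift along the tool's x, y, z in mm, then the turn about the tool's z in rad. A call has 1 to 5 rows; each row is the pose to reach, as a shift and turn from the pose commanded when the call began, along the tool's axes at that moment; what a row does not reach only later rows make up. A row lasts 1/10 s, in which the tool goes at most 50 mm and 8.59 degrees, less where a joint would pass 70% of its speed; a pose out of reach is approached as far as the arm can. A call with a gripper value outside its range is refused whole. "grip" is the closure, from 0 (fully open) to 1 (shut), set as the call begins (left out, the last holds). The fingers move at their own pace and stop on an object; the grip force is fixed at half the most. Time passes only in rows, so rows that repeat a pose let the fingers close. It gives the time, the measured TCP pose, the force, the opening and the grip force at its end, in the units of the state.
- state(): the state, without advancing time (a new reading comes with each control period).
- read_camera(name): name is "side" or "top"; returns a dict with "img" (400x640x3 uint8, blue, green, red), "vertical_fov" (degrees; the focal length in pixels is half the picture's height over the tangent of half this angle, whatever the lens; pixels are square), "cx", "cy" (the principal point, pixels), "k1" (the pictures are not rectified: a ray, as slopes to the right and down, at radius r is drawn at 1 + k1 r^2 times it, then the intrinsics apply), "extrinsics" (4x4, takes a point from camera to world coordinates). Camera axes: x right, y up, looking along -z (the intrinsics and any distortion apply to the point x, -y, -z); pixel columns grow to the right and rows downward; lengths in mm; the calibration is good to about 2 mm. A picture is of the moment at which its call begins. There is no depth.
- job_done(): hands the job in; it is judged then, once.
Trained networks look in a picture, given as the dict that the camera call returned (one of the last four; its "shot" number tells which), for a name from the list of things; names that differ only in an ending like _2 or _b are one class to them, and where a whole thing is asked for, a point or a joint stands for the part that bears it (a point fixed in the world has none). Each returns a list of dicts, best first, with "p" (0 to 1); they miss things now and then, are a little off and sometimes report something else, mostly with a low value. They report only what shows in the picture. A call takes as long as a camera call. They do not tell look-alikes from the thing itself.
- cut_out(name, picture): "region" (400x640 bool, what is visible of it) and "box" ([left, top, right, bottom] in pixels, round what is visible of it).
The state is a dict: "t": time; "joints": joint angles; "qvel": joint speeds; "tau": joint torques, N m; "eef_pos": TCP position; "tcp_rot": TCP orientation; "ft_force": force on the tool from outside, world axes, zero at the start; "moment": the same for the moment, N m; "opening": opening from 0.0 (shut) to 1.0 (fully open); "grip_force": force on a finger pad.
Only numpy, scipy, OpenCV 4.12 (cv2) and the standard library are available. Lean on these libraries where they do the work, as an engineer would, in place of code of your own. Each camera call takes 0.05 s, during which the arm holds its last target. There are 200 camera calls.

## Working session

There is one attempt and no reset: what is moved stays moved. The work goes in short steps, Python scripts to look and compute and a tool call to move; the robot and the scene stay as the last step left them, time stands still between calls to the robot, and variables do not carry over. Pictures are saved under pics/ and viewed, at most 10 in all, crops included, and the job is handed in when it is done.

Besides the shell and the picture viewer there is one more tool, called after "Call:" as name(argument=value, ...) on one line, values as JSON. jog_arm: Moves the arm, as the interface text tells. Its arguments: {"type":"object","properties":{"motion":{"type":"array"},"grip":{"type":"number"}},"required":["motion"]}

```bash
mkdir -p pics; cat > h.py <<'E'
import numpy as np,cv2
from cell import *
def f(p): return 200/np.tan(np.radians(p["vertical_fov"])/2)
def K(p): return np.array([[f(p),0,p["cx"]],[0,f(p),p["cy"]],[0,0,1.]])
def D(p): return np.array([p["k1"],0,0,0.])
def ray2z(p,uv,z):
    uv=np.asarray(uv,float).reshape(-1,1,2)
    s=cv2.undistortPoints(uv,K(p),D(p)).reshape(-1,2)
    E=np.array(p["extrinsics"]); d=np.c_[s[:,0],-s[:,1],-np.ones(len(s))]@E[:3,:3].T
    o=E[:3,3]; return o+d*((z-o[2])/d[:,2])[:,None]
def proj(p,X):
    E=np.array(p["extrinsics"]); c=(np.atleast_2d(X)-E[:3,3])@E[:3,:3]
    c=c*[1,-1,-1]
    return cv2.projectPoints(c.astype(float),np.zeros(3),np.zeros(3),K(p),D(p))[0].reshape(-1,2)
E
cat > a.py <<'E'
from h import *
print(state())
for n in("top","side"):
    p=read_camera(n); cv2.imwrite(f"pics/{n}0.png",p["img"]); print(n,f(p),p["cx"],p["cy"],p["k1"],np.round(p["extrinsics"],3).tolist())
    for o in("shim","scale_foot"):
        for r in cut_out(o,p):
            m=r["region"].astype(np.uint8); c=cv2.minAreaRect(cv2.findNonZero(m)); b=cv2.boxPoints(c)
            print(o,r["p"],r["box"],b.round(1).tolist(),ray2z(p,b,0)[:,:2].round(0).tolist())
E
python3 a.py
```

```text
{'t': 0.0, 'joints': array([-1.36857300e+00,  4.91570098e-01,  1.55947641e+00, -3.42537052e-06,
        1.09168868e+00, -1.05640886e-01]), 'qvel': array([ 0.00049927, -0.00065034, -0.00081493, -0.00077726,  0.00030811,
        0.00120905]), 'tau': array([ 2.14927146e-03, -6.12636709e+01, -2.58180535e+01,  6.93016173e-02,
        4.82661696e-02, -1.15674779e-04]), 'eef_pos': array([ 189.34093974, -595.39290431,  239.04590116]), 'tcp_rot': array([-3.14045617e+00, -1.17452560e-04,  3.07865731e-01]), 'ft_force': array([ 0.0522139 , -0.15835127, -0.1009359 ]), 'moment': array([0.01885394, 0.02629568, 0.03281453]), 'grip_force': 0.0, 'opening': 0.9954635952983212}
top 416.68739270443297 325.1318124842958 193.20165258148523 0.0029953709028915326 [[0.018, 0.995, -0.099, 431.43], [-1.0, 0.019, 0.009, -12.184], [0.01, 0.099, 0.995, 1555.247], [0.0, 0.0, 0.0, 1.0]]
shim 0.59 [227.4, 171.8, 253.0, 188.7] [[226.10000610351562, 177.3000030517578], [252.1999969482422, 168.60000610351562], [256.0, 180.0], [229.89999389648438, 188.6999969482422]] [[640.0, 347.0], [675.0, 251.0], [632.0, 235.0], [597.
[... 954 characters left out ...]
0.8, 302.9, 242.4] [[289.8999938964844, 221.39999389648438], [301.0, 219.1999969482422], [305.0, 238.8000030517578], [293.79998779296875, 241.0]] [[630.0, 76.0], [610.0, 37.0], [526.0, 96.0], [545.0, 132.0]]
shim 0.69 [292.0, 258.5, 326.3, 281.0] [[290.70001220703125, 271.79998779296875], [318.29998779296875, 256.5], [324.5, 267.6000061035156], [296.8999938964844, 283.0]] [[451.0, 230.0], [435.0, 120.0], [387.0, 139.0], [404.0, 246.0]]
scale_foot 0.57 [258.4, 149.3, 352.0, 207.6] [[250.1999969482422, 175.3000030517578], [282.79998779296875, 128.10000610351562], [355.1000061035156, 178.10000610351562], [322.5, 225.1999969482422]] [[966.0, 9.0], [1179.0, -360.0], [636.0, -303.0], [530.0, 3.0]]
```

```bash
python3 - <<'E'
import cv2,numpy as np
a=cv2.imread("pics/top0.png");b=cv2.imread("pics/side0.png")
A=cv2.resize(a[80:230,200:400],(800,600),interpolation=cv2.INTER_CUBIC);cv2.imwrite("pics/top0c.png",A)
B=cv2.resize(b[135:285,210:410],(800,600),interpolation=cv2.INTER_CUBIC);cv2.imwrite("pics/side0c.png",B)
E
```

```text
(no output)
```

View pics/top0c.png

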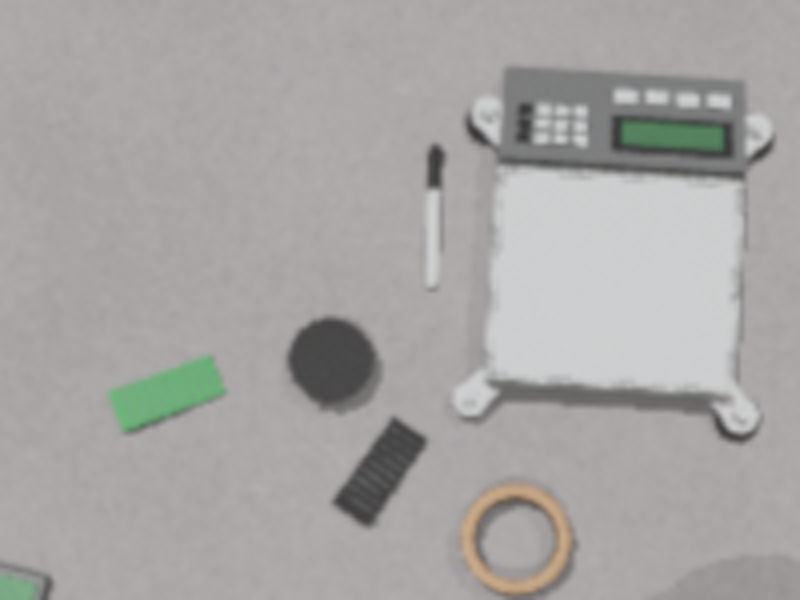

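View pics/side0c.png

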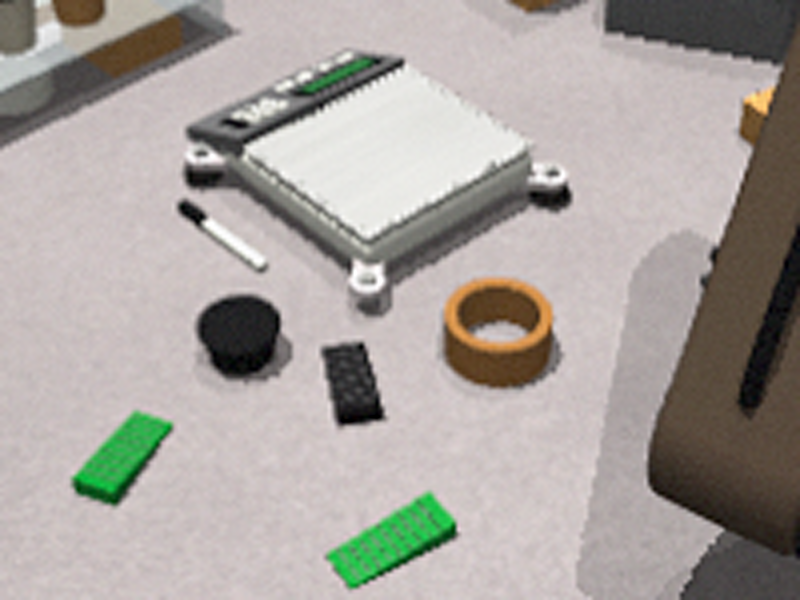

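View pics/top0.png

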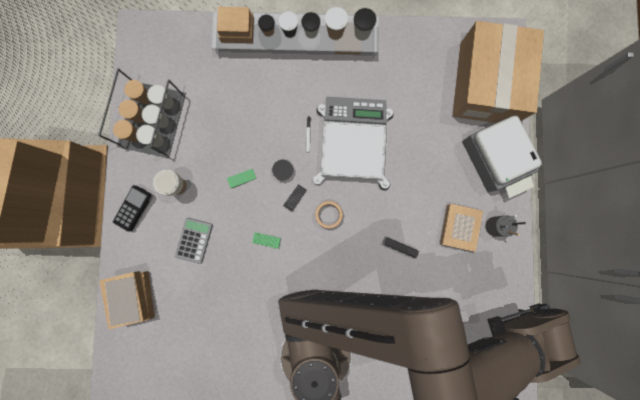

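The bare lug is at about (318,180) in the top image and (302,205) in the side image. The black wedge is at about (295,198) in the top image, its thin edge facing the foot and its heel towards the robot. The pot and the tape roll flank the path.

```bash
cat > b.py <<'E'
from h import *
from scipy.optimize import least_squares
P={n:read_camera(n) for n in("top","side")}
c2t=lambda u,v:(200+(u+.5)/4-.5,80+(v+.5)/4-.5)
c2s=lambda u,v:(210+(u+.5)/4-.5,135+(v+.5)/4-.5)
def pose(q,X):
    c,s=np.cos(q[2]),np.sin(q[2]); X=np.array(X,float)
    return np.c_[q[0]+c*X[:,0]-s*X[:,1],q[1]+s*X[:,0]+c*X[:,1],X[:,2]]
def fit(obs,q0):
    g=lambda q:np.concatenate([(proj(P[n],pose(q,[X]))[0]-uv) for n,X,uv in obs])
    r=least_squares(g,q0,loss="soft_l1"); return r.x,r.fun.reshape(-1,2).round(1).tolist()
sc=[("top",(0,0,36),c2t(470,401)),("top",(0,-250,36),c2t(739,413)),("top",(14,-12,70),c2t(488,379)),("top",(14,-238,70),c2t(737,390)),
("side",(0,0,36),c2s(368,280)),("side",(0,-250,36),c2s(549,177)),("side",(270,0,36),c2s(204,155)),("side",(14,-12,70),c2s(370,241)),("side",(14,-238,70),c2s(530,150))]
q,r=fit(sc,[620,15,0]); print("scale",q.round(3),r); S=q
sh=[("top",(50,20,3),c2t(395,418)),("top",(50,-20,3),c2t(427,440)),("top",(-50,20,18),c2t(334,502)),("top",(-50,-20,18),c2t(368,526)),
("side",(50,20,3),c2s(323,346)),("side",(50,-20,3),c2s(362,343)),("side",(-50,20,18),c2s(336,406)),("side",(-50,-20,18),c2s(380,400)),("side",(-50,20,0),c2s(341,424)),("side",(-50,-20,0),c2s(383,417))]
q,r=fit(sh,[565,85,-.5]); print("shim",q.round(3),r)
d=S[:2]-q[:2]; print("foot from shim",d,np.linalg.norm(d),np.arctan2(d[1],d[0]))
print("press",pose(S,[(42,-42,70)]))
print("heel",pose(q,[(-50,0,0)]))
print("pot",ray2z(P["top"],c2t(331,361),40),"tape",ray2z(P["top"],c2t(517,540),48))
for n in P:
  for r in cut_out("shim",P[n])[:3]: print(n,r["p"],r["box"])
E
python3 b.py
```

```text
scale [ 6.35004e+02  6.13600e+00 -3.30000e-02] [[-0.3, -0.9], [0.4, -0.3], [-1.3, -0.3], [-0.9, 0.2], [0.7, 0.3], [1.1, -0.8], [-0.4, 0.2], [0.0, 0.1], [1.8, -1.0]]
shim [573.09   86.743  -0.579] [[-0.1, -1.9], [0.7, -1.4], [-0.5, -1.2], [-0.1, -1.1], [0.1, 0.3], [0.9, -0.4], [0.8, 1.7], [1.1, 1.6], [-0.3, 0.7], [0.4, 0.9]]
foot from shim [ 61.91405321 -80.60685826] 101.64061975566239 -0.9158120799836926
press [[675.59132032 -37.23040561  70.        ]]
heel [[531.23219048 114.09164179   0.        ]]
pot [[665.77405604 133.37392017  40.        ]] tape [[504.34895629 -40.02020177  48.        ]]
top 0.68 [283.5, 184.3, 308.8, 207.8]
top 0.53 [252.7, 236.0, 280.7, 246.8]
top 0.51 [229.9, 171.1, 255.6, 188.4]
side 0.87 [290.7, 256.0, 326.5, 282.3]
side 0.5 [288.8, 219.5, 304.7, 240.5]
side 0.5 [228.4, 237.8, 251.7, 259.6]
```

Call:
jog_arm(motion=[[[35,-35,5],0],[[70,-70,10],0],[[105,-105,15],0],[[140,-140,20],0],[[175,-175,25],0]])

```text
t: 1.0
eef_pos: [303.6, -374.1, 214.6]
tcp_rot: [3.141, -0.0, 0.307]
ft_force: [1.3, -0.1, -0.3]
opening: 0.998
grip_force: 0.0
```

Call:
jog_arm(motion=[[[35,-35,5],0],[[70,-70,10],0],[[105,-105,15],0],[[140,-140,20],0],[[175,-175,25],0]])

```text
t: 1.5
eef_pos: [417.5, -154.3, 189.7]
tcp_rot: [3.141, -0.001, 0.308]
ft_force: [0.6, -0.1, -0.7]
opening: 1.001
grip_force: 0.0
```

Call:
jog_arm(motion=[[[35,-35,5],0],[[70,-70,10],0],[[105,-105,15],0],[[140,-140,20],0],[[175,-175,25],0]])

```text
t: 2.0
eef_pos: [531.4, 65.9, 164.6]
tcp_rot: [3.141, -0.0, 0.308]
ft_force: [-0.1, -0.2, 0.2]
opening: 1.0
grip_force: 0.0
```

Call:
jog_arm(motion=[[[0,0,0],-0.14],[[0,0,0],-0.28],[[0,0,0],-0.42],[[0,0,0],-0.56],[[0,0,0],-0.7]])

```text
t: 2.5
eef_pos: [530.7, 63.8, 164.7]
tcp_rot: [3.141, -0.0, 1.014]
ft_force: [-0.0, -0.5, 0.5]
opening: 1.0
grip_force: 0.0
```

Call:
jog_arm(motion=[[[0,0,0],-0.14],[[0,0,0],-0.28],[[0,0,0],-0.42],[[0,0,0],-0.56],[[0,0,0],-0.7]])

```text
t: 3.0
eef_pos: [530.7, 63.7, 164.7]
tcp_rot: [3.141, 0.0, 1.714]
ft_force: [-0.6, 0.1, 0.1]
opening: 1.0
grip_force: 0.0
```

Call:
jog_arm(motion=[[[0,0,0],-0.14],[[0,0,0],-0.28],[[0,0,0],-0.42],[[0,0,0],-0.56],[[0,0,0],-0.7]])

```text
t: 3.5
eef_pos: [530.7, 63.7, 164.7]
tcp_rot: [3.141, 0.0, 2.414]
ft_force: [0.2, -0.9, -0.0]
opening: 0.999
grip_force: 0.0
```

Call:
jog_arm(motion=[[[4,20,30],-0.05],[[8,41,60],-0.1],[[8,41,100],-0.15],[[8,41,100],-0.15]])

```text
t: 3.9
eef_pos: [550.2, 99.7, 60.8]
tcp_rot: [-3.137, -0.006, 2.559]
ft_force: [0.2, 0.4, 0.6]
opening: 0.999
grip_force: 0.0
```

```bash
python3 - <<'E'
from h import *
a=read_camera("side")["img"][170:290,240:400];b=read_camera("top")["img"][150:240,250:370]
cv2.imwrite("pics/m1.png",np.vstack([cv2.resize(a,(400,300),interpolation=2),cv2.resize(b,(400,300),interpolation=2)]))
E
```

```text
(no output)
```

View pics/m1.png

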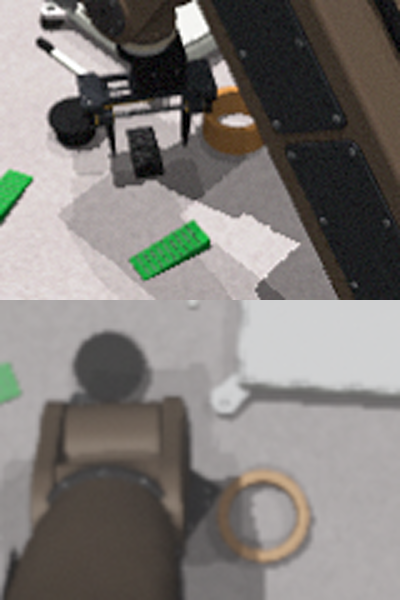

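The side view shows the open fingers straddling the black wedge, with clearance on both sides. Next I descend and narrow the fingers to a loose fit, without gripping.

Call:
jog_arm(motion=[[[0,0,16],0],[[0,0,31],0],[[0,0,31],0]])

```text
t: 4.3
eef_pos: [552.4, 99.2, 34.5]
tcp_rot: [3.141, 0.001, 2.556]
ft_force: [-1.2, 0.1, 0.5]
opening: 1.001
grip_force: 0.0
```

Call:
jog_arm(motion=[[[0,0,0],0],[[0,0,0],0],[[0,0,0],0],[[0,0,0],0],[[0,0,0],0]], grip=0.54)

```text
t: 4.8
eef_pos: [552.3, 99.5, 33.9]
tcp_rot: [3.141, 0.0, 2.558]
ft_force: [0.6, -1.2, 0.1]
opening: 0.639
grip_force: 0.0
```

Call:
jog_arm(motion=[[[0,0,3],0],[[0,0,3],0],[[0,0,3],0],[[0,0,3],0]])

```text
t: 5.2
eef_pos: [552.2, 99.6, 30.5]
tcp_rot: [-3.141, -0.0, 2.558]
ft_force: [0.1, 0.6, 0.3]
opening: 0.462
grip_force: 0.1
```

Call:
jog_arm(motion=[[[0,0,0],0.06],[[0,0,0],0.12],[[0,0,0],0.18],[[0,0,0],0.24],[[0,0,0],0.28]], grip=0.565)

```text
t: 5.7
eef_pos: [552.2, 99.5, 30.6]
tcp_rot: [-3.142, 0.0, 2.276]
ft_force: [-0.0, 0.3, -0.9]
opening: 0.434
grip_force: 2.2
```

Call:
jog_arm(motion=[[[0,0,0],0],[[0,0,0],0],[[0,0,0],0]])

```text
t: 6.0
eef_pos: [552.2, 99.5, 30.6]
tcp_rot: [-3.142, 0.0, 2.279]
ft_force: [-0.6, 0.4, -0.9]
opening: 0.435
grip_force: 2.2
```

Call:
jog_arm(motion=[[[0,0,0],0],[[0,0,0],0],[[0,0,0],0],[[0,0,0],0]], grip=0.35)

```text
t: 6.4
eef_pos: [552.2, 99.5, 30.6]
tcp_rot: [-3.142, 0.0, 2.278]
ft_force: [0.6, 0.7, 0.2]
opening: 0.646
grip_force: 0.0
```

Call:
jog_arm(motion=[[[0,0,-20],0],[[0,0,-45],0],[[50,0,-45],0],[[75,0,-45],0],[[75,0,-45],0]])

```text
t: 6.9
eef_pos: [501.5, 158.3, 75.9]
tcp_rot: [-3.141, -0.001, 2.28]
ft_force: [0.9, -0.7, 0.2]
opening: 0.651
grip_force: 0.0
```

Call:
jog_arm(motion=[[[0,0,20],0],[[0,0,40],0],[[0,0,46],0],[[0,0,46],0],[[0,0,46],0]], grip=0.88)

```text
t: 7.4
eef_pos: [503.9, 156.4, 30.0]
tcp_rot: [3.141, 0.0, 2.277]
ft_force: [-0.0, -0.1, -0.6]
opening: 0.288
grip_force: 0.0
```

```bash
python3 - <<'E'
from h import *
print(state()["eef_pos"],state()["opening"])
p=read_camera("side");q=read_camera("top")
cv2.imwrite("pics/m2.png",np.vstack([cv2.resize(p["img"][180:280,250:383],(640,480),interpolation=2)[:,:],])) 
cv2.imwrite("pics/m2t.png",cv2.resize(q["img"][150:240,250:370],(640,480),interpolation=2))
for z in(p,q):
  for r in cut_out("shim",z): print(r["p"],r["box"])
E
```

```text
[503.88877769 156.35060872  30.02845992] 0.28790666601462234
0.89 [291.1, 260.0, 329.4, 282.6]
0.77 [231.3, 237.0, 254.3, 258.7]
0.82 [228.9, 167.7, 256.8, 191.1]
0.49 [290.9, 188.7, 311.5, 209.6]
```

View pics/m2.png

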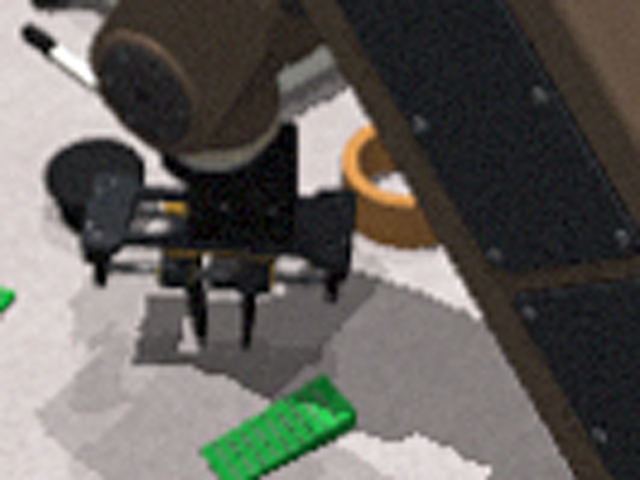

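View pics/m2t.png

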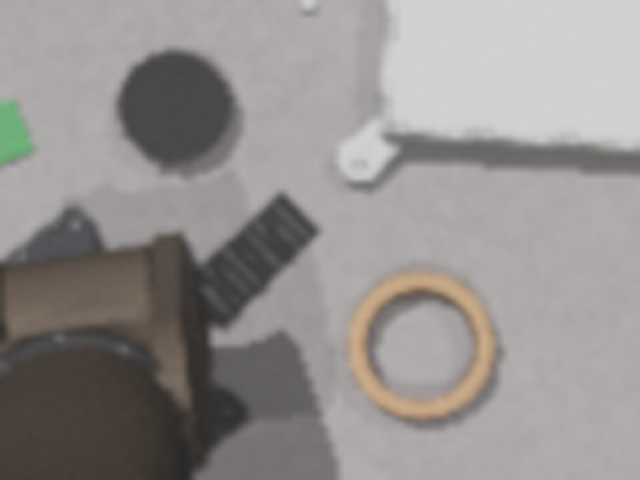

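The top view shows the wedge axis pointing at the lug (about (318,179) full image), off by roughly 4 mm, which is well inside tolerance. Next I push the heel.

Call:
jog_arm(motion=[[[-5,0,0],0],[[-10,0,0],0],[[-15,0,0],0],[[-20,0,0],0],[[-25,0,0],0]])

```text
t: 8.1
eef_pos: [520.0, 137.1, 29.6]
tcp_rot: [-3.142, 0.0, 2.278]
ft_force: [-0.2, 0.3, 0.2]
opening: 0.117
grip_force: 0.0
```

Call:
jog_arm(motion=[[[-6,0,0],0],[[-12,0,0],0],[[-18,0,0],0],[[-24,0,0],0],[[-30,0,0],0]])

```text
t: 8.6
eef_pos: [539.5, 114.3, 29.6]
tcp_rot: [-3.142, 0.0, 2.278]
ft_force: [-0.1, -0.3, -0.8]
opening: 0.121
grip_force: 0.1
```

Call:
jog_arm(motion=[[[-6,0,0],0],[[-12,0,0],0],[[-18,0,0],0],[[-24,0,0],0],[[-30,0,0],0]])

```text
t: 9.1
eef_pos: [559.0, 91.5, 29.6]
tcp_rot: [-3.141, 0.0, 2.278]
ft_force: [0.1, 0.5, 0.3]
opening: 0.123
grip_force: 0.1
```

```bash
python3 - <<'E'
from h import *
print(state()["eef_pos"],state()["ft_force"])
q=read_camera("top")
cv2.imwrite("pics/m3t.png",cv2.resize(q["img"][150:240,250:370],(640,480),interpolation=2))
E
```

```text
[558.96836759  91.53389799  29.58725906] [0.1200171  0.52184942 0.26375989]
```

View pics/m3t.png

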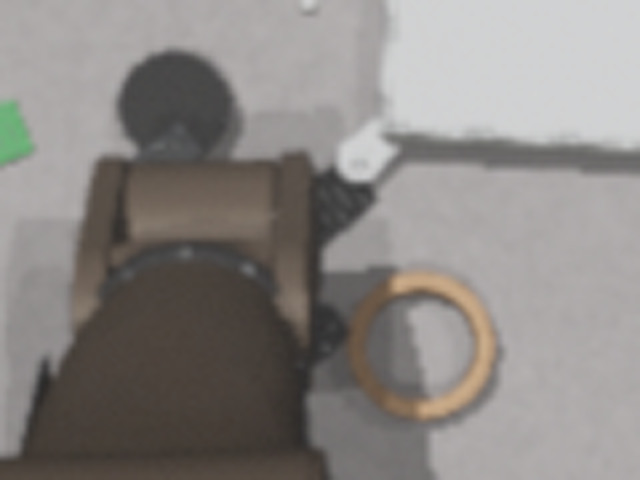

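The thin edge is entering below the lug, roughly centred. I continue slowly and watch the force.

Call:
jog_arm(motion=[[[-5,0,0],0],[[-10,0,0],0],[[-15,0,0],0],[[-20,0,0],0],[[-25,0,0],0]])

```text
t: 9.65
eef_pos: [575.2, 72.6, 29.6]
tcp_rot: [3.142, 0.0, 2.278]
ft_force: [-0.7, -0.4, -0.6]
opening: 0.123
grip_force: 0.1
```

Call:
jog_arm(motion=[[[-1,0,0],0],[[-2,0,0],0],[[-3,0,0],0],[[-4,0,0],0],[[-5,0,0],0]])

```text
t: 10.15
eef_pos: [578.1, 69.1, 29.6]
tcp_rot: [-3.141, 0.0, 2.278]
ft_force: [-0.3, 1.0, -0.6]
opening: 0.121
grip_force: 0.1
```

Call:
jog_arm(motion=[[[-1,0,0],0],[[-2,0,0],0],[[-3,0,0],0],[[-4,0,0],0]])

```text
t: 10.55
eef_pos: [580.4, 66.3, 29.6]
tcp_rot: [-3.141, -0.001, 2.278]
ft_force: [-3.1, 3.5, 2.6]
opening: 0.122
grip_force: 2.6
```

Call:
jog_arm(motion=[[[-1,0,0],0],[[-2,0,0],0],[[-2,0,0],0]])

```text
t: 10.85
eef_pos: [581.3, 65.0, 29.6]
tcp_rot: [-3.14, -0.001, 2.278]
ft_force: [-4.1, 4.8, 3.5]
opening: 0.121
grip_force: 3.4
```

Call:
jog_arm(motion=[[[-1,0,0],0],[[-2,0,0],0],[[-2,0,0],0]])

```text
t: 11.15
eef_pos: [582.0, 63.9, 29.6]
tcp_rot: [-3.14, -0.003, 2.278]
ft_force: [-7.8, 8.2, 5.4]
opening: 0.118
grip_force: 5.6
```

Call:
jog_arm(motion=[[[0,0,0],0],[[10,0,0],0],[[25,0,0],0],[[25,0,-40],0],[[25,0,-80],0]])

```text
t: 11.65
eef_pos: [565.9, 82.9, 109.7]
tcp_rot: [-3.139, -0.001, 2.279]
ft_force: [0.5, 0.9, 0.3]
opening: 0.122
grip_force: 0.0
```

Call:
jog_arm(motion=[[[0,0,-20],0],[[0,0,-20],0]], grip=1.0)

```text
t: 11.85
eef_pos: [567.8, 82.7, 132.4]
tcp_rot: [3.138, 0.004, 2.278]
ft_force: [0.5, 0.1, -0.4]
opening: 0.019
grip_force: 0.0
```

```bash
python3 - <<'E'
from h import *
s=state();e=s["eef_pos"];y=s["tcp_rot"][2];print(e,y,s["opening"])
P=np.array([675.6,-37.2]);d=P-e[:2]
print("tool dx,dy",d@[np.cos(y),np.sin(y)],d@[np.sin(y),-np.cos(y)])
q=read_camera("top");p=read_camera("side")
cv2.imwrite("pics/m4.png",np.vstack([cv2.resize(q["img"][150:225,270:370],(400,300),interpolation=2),cv2.resize(p["img"][150:255,255:395],(400,300),interpolation=2)]))
E
```

```text
[567.78846469  82.73542497 132.42556781] 2.27832690946804 0.019478312742264258
tool dx,dy -161.22031597658247 3.9803298031432774
```

View pics/m4.png

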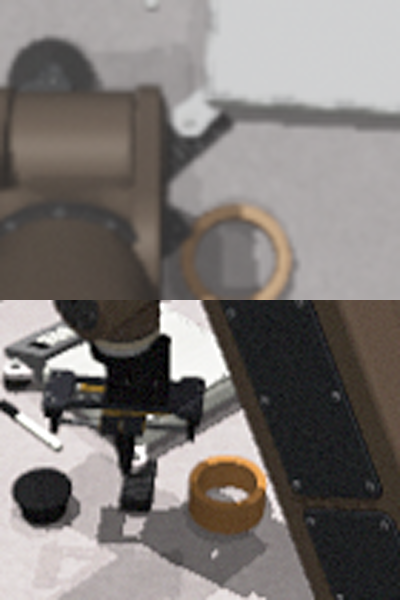

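The wedge sits under the lug with the heel free. Finger geometry puts the stud at about x=+18, y=+3 to +8 mm in the wedge frame, which is within limits. Next I move over the pan corner and press.

Call:
jog_arm(motion=[[[-40,1,0],0],[[-80,2,0],0],[[-120,3,0],0],[[-160,4,0],0],[[-160,4,0],0]])

```text
t: 12.45
eef_pos: [675.8, -40.4, 127.2]
tcp_rot: [-3.141, -0.0, 2.275]
ft_force: [-0.7, 1.8, 0.2]
opening: 0.004
grip_force: 0.0
```

Call:
jog_arm(motion=[[[0,0,10],0],[[0,0,20],0],[[0,0,28],0],[[0,0,31],0],[[0,0,32],0]])

```text
t: 12.95
eef_pos: [673.8, -36.4, 97.0]
tcp_rot: [-3.141, -0.001, 2.279]
ft_force: [-0.1, -0.1, 0.0]
opening: 0.003
grip_force: 0.0
```

Call:
jog_arm(motion=[[[0,0,1],0],[[0,0,2],0],[[0,0,2],0]])

```text
t: 13.25
eef_pos: [674.1, -37.0, 95.8]
tcp_rot: [3.141, 0.0, 2.278]
ft_force: [-0.7, -0.4, 0.3]
opening: 0.003
grip_force: 0.0
```

Call:
jog_arm(motion=[[[0,0,0.5],0],[[0,0,1],0],[[0,0,1],0]])

```text
t: 13.55
eef_pos: [674.1, -37.0, 94.7]
tcp_rot: [3.142, 0.0, 2.278]
ft_force: [-1.4, -0.2, -0.0]
opening: 0.004
grip_force: 0.1
```

Call:
jog_arm(motion=[[[0,0,0.5],0],[[0,0,1],0],[[0,0,1],0]])

```text
t: 13.85
eef_pos: [674.1, -37.0, 94.6]
tcp_rot: [3.141, 0.001, 2.278]
ft_force: [-3.4, 0.5, 9.0]
opening: 0.006
grip_force: 4.1
```

Call:
jog_arm(motion=[[[0,0,0.3],0],[[0,0,0.3],0],[[0,0,0.3],0],[[0,0,0.3],0],[[0,0,0.3],0]])

```text
t: 14.35
eef_pos: [674.1, -37.0, 94.5]
tcp_rot: [3.141, 0.001, 2.278]
ft_force: [-3.6, 0.9, 10.9]
opening: 0.006
grip_force: 5.2
```

Call:
jog_arm(motion=[[[0,0,-2],0],[[0,0,-10],0],[[0,0,-40],0],[[0,0,-80],0],[[0,0,-120],0]])

```text
t: 14.85
eef_pos: [673.9, -36.9, 214.7]
tcp_rot: [-3.141, -0.001, 2.278]
ft_force: [0.7, -0.1, -0.3]
opening: 0.003
grip_force: 0.0
```

Call:
jog_arm(motion=[[[0,-50,-30],0],[[0,-100,-60],0],[[0,-150,-60],0],[[0,-200,-60],0],[[0,-240,-60],0]])

```text
t: 15.35
eef_pos: [493.6, -190.7, 274.2]
tcp_rot: [3.141, 0.001, 2.278]
ft_force: [0.4, -1.5, -0.6]
opening: 0.006
grip_force: 0.0
```

```bash
python3 - <<'E'
from h import *
q=read_camera("top");p=read_camera("side")
cv2.imwrite("pics/m5.png",np.vstack([cv2.resize(q["img"][150:225,270:370],(400,300),interpolation=2),cv2.resize(p["img"][150:255,255:395],(400,300),interpolation=2)]))
E
```

```text
(no output)
```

View pics/m5.png

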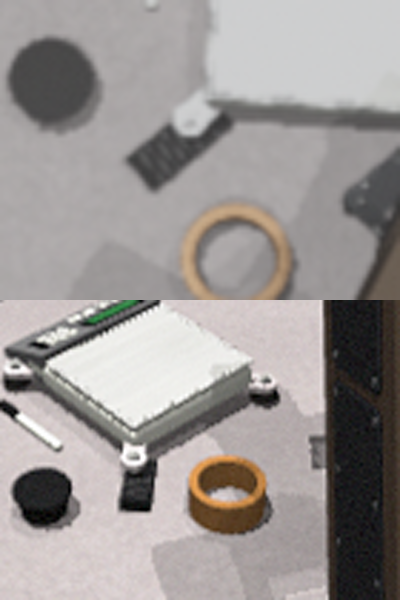

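The wedge lies under the lug with the stud about 8 mm off its centre line (limit 18). The scale hasn't moved and the bystanders are untouched.

```bash
python3 -c "
from cell import *
print(job_done())"
```

```text
the job is handed in; nothing more can be done
None
```

I pushed the wedge under the bare foot with about 11 N, pressed the pan corner with about 11 N without seeing it give, let go, and handed the job in at about 15 s; the verdict wasn't shown.

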